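# Load a slide carrier under a spring clip

### The job

Load the slide carrier into the inspection stage: hold the spring clip's thumb plate down with one fingertip and, while it is held, push the carrier along its channel beneath the raised toe with the other fingertip until its lip is home against both stop posts. Then let the clip close so that it holds the carrier down. Do not lift the carrier, and leave the things around the stage alone.

Things in the scene. Friction and masses are not known exactly. Their poses are not given: they have to be found in the camera images.
- stage: Fixed white plate, 178 x 106 mm, its top 12 mm above the worktop. Origin: at worktop level, on the centre line of its channel, below the near face of the clip's toe. +x: the way the carrier is pushed home; +y: towards the thumb plate; +z up. It spans x -128..50, y -32..74 mm. Two rails 3 mm high at y = +-21 mm guide the carrier.
- home (a point): Point on the stage where lip lies when the carrier is home: stage x -26, y 0, z 26.5 mm. Just beyond it two steel stop posts, 20 mm tall, stand at stage y = +-22.5 mm with near faces at x = -21 mm; home, the ears of the lip touch both posts.
- clip (a joint): Spring clip, a steel rocker hinged along stage x at y 32, z 24 mm. 0 = closed, its toe (stage x 0..22, y -2..8 mm) 1 mm above the plate, blocking the channel; 0.42 rad = thumb plate fully down (about 5 N), toe raised. The carrier passes above about 0.2 rad; toe resting on the carrier: about 0.16. It springs shut.
- clip_pad (a point): Middle of the top of the clip's thumb plate, 102 mm long (stage x -119..-17), 34 mm wide (stage y 34..67). At rest at stage x -68, y 53, z 30 mm, sloping up outwards 0.2 rad; fully down z 20 mm. A fingertip may press and slide anywhere along it. Hinge lugs at its ends rise to z 30 mm at y 27..39 mm.
- carrier: Slide carrier, loose, about 0.12 kg: aluminium plate 60 (x) x 36 (y) x 5 mm with a glass slide in it, lying in the channel short of the toe, axes parallel to the stage's. Origin: centre of its underside; at stage x -50..-38 mm at the start, +4 mm when home. At its rear (-x) end stands a lip 5 mm thick, 48 mm wide, from 5 to 24 mm above its underside.
- lip (a point): Centre of the rear (-x) face of the carrier's lip, where it is pushed: 30 mm behind the carrier's origin, 14.5 mm above its underside.
- vial: Bystander, to be left alone: clear sample vial with a white cap, 27 dia x 66 tall, standing to the right of the stage. Sizes in mm; origin: centre of its underside.
- small_bottle: Bystander, to be left alone: white small bottle, 38 dia x 75 tall, standing to the right of the stage towards the back. Sizes in mm; origin: centre of its underside.
- tweezers: Bystander, to be left alone: steel tweezers, 118 long, lying in front of the stage, on the robot's side. Sizes in mm; origin: centre of its underside.
- marker: Bystander, to be left alone: grey marker pen, 124 long, 16 thick, lying to the right of the stage, beyond the vial. Sizes in mm; origin: centre of its underside.
- syringe: Bystander, to be left alone: clear syringe, 134 long, lying at the right of the worktop. Sizes in mm; origin: centre of its underside.
- log_book: Bystander, to be left alone: notebook, 152x108x12, lying at the left of the worktop. Sizes in mm; origin: centre of its underside.

How it is judged:
By the outcome, as a careful person would: the job done as asked, in the order asked, and still so for the second after the job is handed in, with the robot touching nothing.
It also fails if it takes over 43 s, if anything falls off the work surface, if the arm or the gripper's body presses on something with over 40 N, if the wrist force passes 120 N, or if a joint passes its speed limit or range.

### The arm

A 6-joint arm with a two-finger parallel gripper is mounted at the origin on a cart in front of the work surface, level with it; the furniture and walls round the work are solid. World frame = base frame: x ahead of the robot, y to its left, z up, the work surface at z = 0. Lengths are in m, angles in rad, forces in N, time in s.
With the tool pointing down it reaches from about 0.25 to 0.725 m from the base axis. Payload 4 kg.
Tool frame: the origin (TCP) lies midway between the tips of the shut fingers; the grasp point (between the pads) lies 19 mm behind it (bot.grip_point_offset is the distance from the TCP to the grasp point, in m); z points along the fingers, y is the line along which they close (so a half turn about z gives the same grasp; the last joint's range is limited). The gripper opens to 85 mm and grips with 20 to 120 N. Pads are 22 mm wide; open, the fingers measure 114 mm over their backs; the gripper's body (76 mm by 85 mm) begins 54 mm behind the grasp point. The pads swing forward as they close: fully open they stand 13 mm farther back than shut.
Start: joints at [1.286, 0.241, 0.005, 1.335, 0, 1.571], TCP at [0.14, 0.48, 0.231] pointing down, gripper open.
Joint ranges: [-2.72, 2.72], [-1.05, 1.87], [-1.09, 1.28], [-1.99, 2.15], [-1.42, 1.44], [-3.14, 3.14]. Speed limits (rad/s): [2.79, 2.79, 3.14, 3.14, 3.14, 3.14].

### API

Orientations are given as a unit quaternion [x, y, z, w].
In Python, from workcell import bot gives the robot as it stands.
- The arm moves only by the tool step_arm, never from a script. Its argument "targets" is text: rows parted by semicolons, each of 7 numbers parted by spaces: the opening, from -1 (shut) to 1 (fully open), so that 0 is half open, then the shift along the world's x, y, z normalised to -1 to 1, where 1 is 0.5 m, then the turn, a rotation vector about the world's x, y, z normalised to -1 to 1, where 1 is pi/4 rad. In form: gripper x y z wx wy wz; .... A call has 1 to 10 rows; each row is the pose to reach, as a shift and turn from the pose commanded when the call began; what a row does not reach only later rows make up. A row lasts 1/12 s, in which the tool goes at most 41.7 mm and 7.16 degrees, less where a joint would pass 70% of its speed; a pose out of reach is approached as far as the arm can. A call with a number of a shift or a turn outside -1 to 1 is refused whole. A call with a gripper value outside its range is refused whole. The fingers move at their own pace and stop on an object; the grip force is fixed at half the most. Time passes only in rows, so rows that repeat a pose let the fingers close. It gives the time, the measured TCP pose, the force, the opening and the grip force at its end, in the units of the state.
- bot.get_obs(): the state, without advancing time (a new reading comes with each control period).
- bot.camera(name): name is "side" or "top"; returns the picture (384x512x3 uint8, red, green, blue); there is no depth.
- bot.camera_info(name): a dict with "vertical_fov" (degrees; the focal length in pixels is half the picture's height over the tangent of half this angle, whatever the lens; pixels are square), "cx", "cy" (the principal point, pixels), "D" ([k1, k2, p1, p2, k3] as OpenCV has them; the pictures are not rectified), "pose" (4x4, takes a point from camera to world coordinates). Camera axes: x right, y up, looking along -z (the intrinsics and any distortion apply to the point x, -y, -z); pixel columns grow to the right and rows downward; lengths in m; the calibration is good to about 2 mm. A picture is of the moment at which its call begins. camera_info takes no time and is no camera call.
- bot.job_done(): hands the job in; it is judged then, once.
The state is a dict: "clock": time; "joint_pos": joint angles; "joint_vel": joint speeds; "tau": joint torques, N m; "eef_pos": TCP position; "tool_rot": TCP orientation; "ft_force": force on the tool from outside, world axes, zero at the start; "ft_torque": the same for the moment, N m; "grip_width": finger opening in m; "grasp_force": force on a finger pad.
Only numpy, scipy, OpenCV 4.12 (cv2) and the standard library are available. Lean on these libraries where they do the work, as an engineer would, in place of code of your own. Each camera call takes 0.05 s, during which the arm holds its last target. There are 200 camera calls.

## Working session

There is one attempt and no reset: what is moved stays moved. The work goes in short steps, Python scripts to look and compute and a tool call to move; the robot and the scene stay as the last step left them, time stands still between calls to the robot, and variables do not carry over. Pictures are saved under pics/ and viewed, at most 10 in all, crops included, and the job is handed in when it is done.

Besides the shell and the picture viewer there is one more tool, called after "Request:" by a JSON object that holds its "fn" and its "kwargs". step_arm: Moves the arm, as the interface text tells. Scaled input: -1 to 1 covers 0.5 m each way for a shift and pi/4 rad each way for a turn. Its arguments: {"type":"object","properties":{"targets":{"type":"string"}},"required":["targets"]}

```bash
mkdir -p pics; cat > h.py <<'E'
import numpy as np,cv2
from workcell import bot
def K(n):
    i=bot.camera_info(n); f=192/np.tan(np.radians(i["vertical_fov"])/2)
    return np.array([[f,0,i["cx"]],[0,f,i["cy"]],[0,0,1]]),np.array(i["D"],float),np.array(i["pose"])
def ray(n,uv):
    k,D,P=K(n); p=cv2.undistortPoints(np.array(uv,float).reshape(-1,1,2),k,D).reshape(-1,2)
    d=np.c_[p[:,0],-p[:,1],-np.ones(len(p))]@P[:3,:3].T
    return P[:3,3],d
def onz(n,uv,z):
    o,d=ray(n,uv); return o+d*((z-o[2])/d[:,2])[:,None]
def proj(n,X):
    k,D,P=K(n); c=(np.array(X,float).reshape(-1,3)-P[:3,3])@P[:3,:3]; c=c*[1,-1,-1]
    return cv2.projectPoints(c,np.zeros(3),np.zeros(3),k,D)[0].reshape(-1,2)
E
python3 - <<'E'
from h import *
for n in("top","side"):
    im=bot.camera(n); cv2.imwrite(f"pics/{n}0.png",im[:,:,::-1]); k,D,P=K(n); print(n,k[0,0],P.round(3).tolist())
    cv2.imwrite(f"pics/{n}0b.png",cv2.resize(im[:,:,::-1],(800,600),interpolation=cv2.INTER_CUBIC))
print(bot.get_obs())
E
```

```text
top 481.7347618651812 [[0.084, 0.86, -0.503, -0.167], [-0.996, 0.075, -0.038, -0.131], [0.005, 0.504, 0.863, 1.199], [0.0, 0.0, 0.0, 1.0]]
side 348.0013280108018 [[-0.976, 0.115, -0.184, 0.335], [-0.215, -0.428, 0.878, 0.699], [0.022, 0.896, 0.443, 0.451], [0.0, 0.0, 0.0, 1.0]]
{'clock': 0.1, 'joint_pos': array([1.28595921e+00, 2.41335660e-01, 3.85086752e-03, 1.33517927e+00,
       2.60131216e-06, 1.57082467e+00]), 'joint_vel': array([ 0.00056733, -0.00105486,  0.0026847 ,  0.00129017,  0.00021634,
        0.00145661]), 'tau': array([ 7.48631749e-06, -3.73137438e+01,  2.53010452e+01,  1.08259858e-02,
        3.98048553e-05,  2.55288867e-06]), 'eef_pos': array([0.14034209, 0.47931528, 0.23049987]), 'tool_rot': array([ 1.41951566e-01,  9.89873164e-01, -9.24230368e-04, -1.33825361e-04]), 'ft_force': array([-0.11495381, -0.26123958,  0.36362578]), 'ft_torque': array([-0.03498614,  0.0570849 , -0.02673678]), 'grasp_force': 0.0, 'grip_width': 0.08560065453645922}
```

View pics/top0b.png

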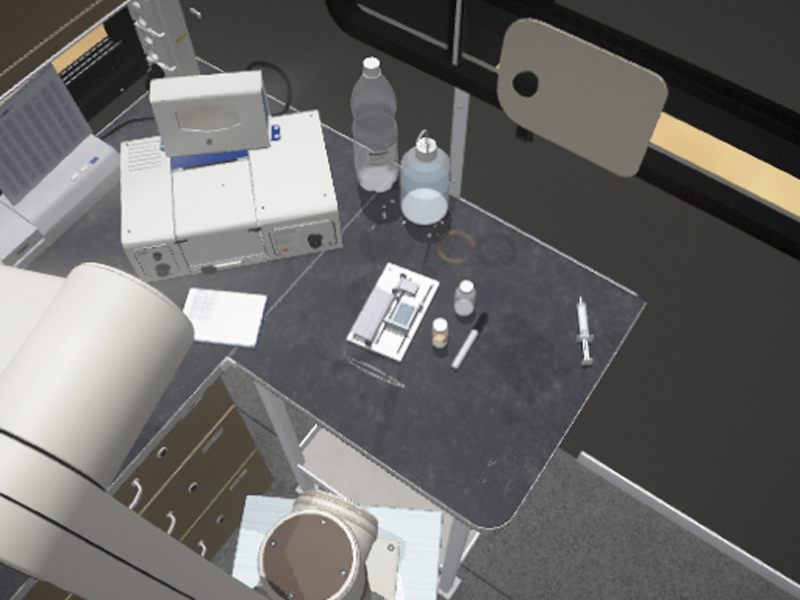

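View pics/side0b.png

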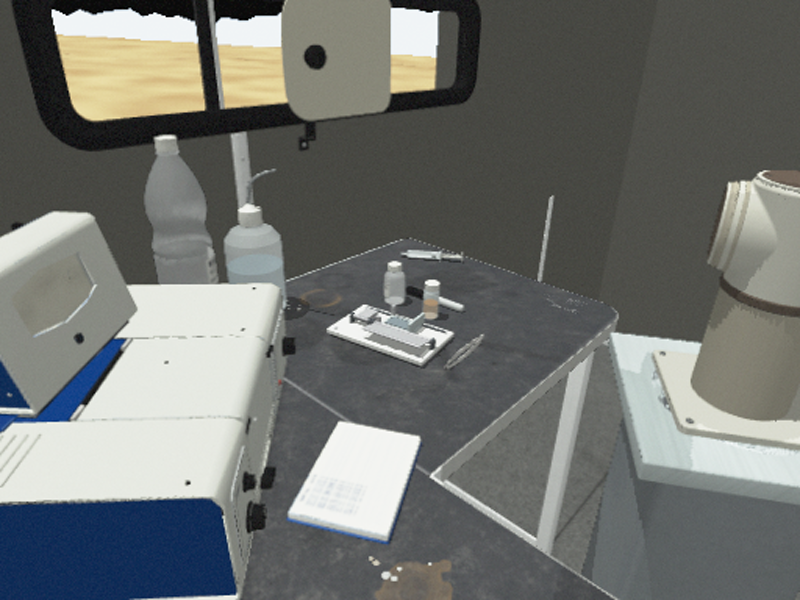

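The top view shows the white stage around (392,312) in the 800-wide picture, with the thumb plate on its left and the glass carrier at about (403,316). The vial and bottle stand to its right at (440,333) and (465,298). The side view shows the stage at about (392,335).

```bash
python3 - <<'E'
from h import *
im=cv2.imread("pics/top0.png"); x0,y0,w,h=210,160,90,80
c=im[y0:y0+h,x0:x0+w]; cv2.imwrite("pics/c.png",cv2.resize(c,None,fx=7,fy=7,interpolation=cv2.INTER_CUBIC))
im2=cv2.imread("pics/side0.png")
cv2.imwrite("pics/s.png",cv2.resize(im2[185:245,200:300],None,fx=8,fy=8,interpolation=cv2.INTER_CUBIC))
# stage corners: largest bright component's hull -> quadrilateral
g=cv2.cvtColor(im,cv2.COLOR_BGR2GRAY)
m=np.zeros_like(g); m[y0:y0+h,x0:x0+68]=(g[y0:y0+h,x0:x0+68]>110)*255
m=cv2.morphologyEx(m,cv2.MORPH_CLOSE,np.ones((3,3)))
cs=cv2.findContours(m,cv2.RETR_EXTERNAL,cv2.CHAIN_APPROX_NONE)[0]
ct=max(cs,key=cv2.contourArea); hull=cv2.convexHull(ct)
q=cv2.approxPolyN(hull,4,ensure_convex=True).reshape(-1,2) if hasattr(cv2,'approxPolyN') else None
print(q.tolist())
W=onz("top",q,.012); print(W.round(4)); print(np.linalg.norm(W-np.roll(W,-1,0),axis=1))
wp=onz("top",hull.reshape(-1,2),.012)[:,:2]*1000
r=cv2.minAreaRect(wp.astype(np.float32)); print(r,cv2.boxPoints(r))
E
```

```text
[[282, 180], [256, 231], [220, 217], [248, 167]]
[[ 0.5727 -0.1326  0.012 ]
 [ 0.4031 -0.0722  0.012 ]
 [ 0.4373  0.0311  0.012 ]
 [ 0.609  -0.0299  0.012 ]]
[0.1800316  0.10884611 0.18227098 0.10888265]
((505.467529296875, -50.26451873779297), (108.8697738647461, 181.6617431640625), 70.91014099121094) [[ 401.82877   -71.99956 ]
 [ 573.50037  -131.41216 ]
 [ 609.1063    -28.52948 ]
 [ 437.4347     30.883118]]
```

View pics/c.png

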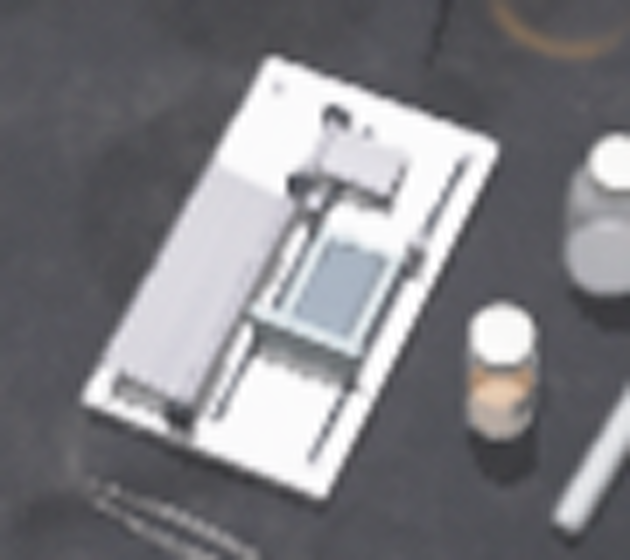

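View pics/s.png

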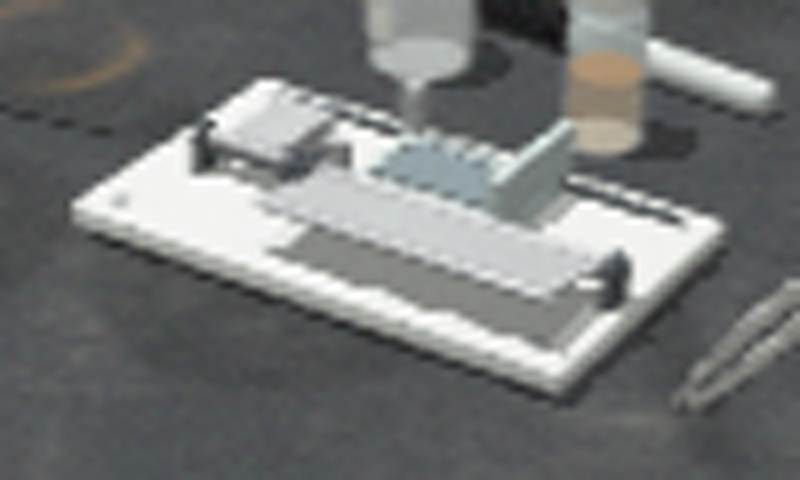

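The crops show the plate corners, the lip's top edge and the toe clearly. Next I'll use both views to refine the stage frame and the lip position.

```bash
python3 - <<'E'
from h import *
t=lambda a:(np.array(a,float)+.5)/7-.5+[210,160]
s=lambda a:(np.array(a,float)+.5)/8-.5+[200,185]
L=np.array([[50,74],[50,-32],[-128,-32],[-128,74]])/1e3
A=onz("top",t([[270,57],[497,148],[325,494],[84,400]]),.012)[:,:2]
B=onz("side",s([[75,210],[265,80],[727,228],[568,372]]),.012)[:,:2]
def fit(W):
    m,l=W.mean(0),L.mean(0); u=(W-m)@[1,1j]; v=(L-l)@[1,1j]; th=np.angle((u*v.conj()).sum())
    R=np.array([[np.cos(th),-np.sin(th)],[np.sin(th),np.cos(th)]]); o=m-R@l
    print("yaw",np.degrees(th),"o",o,"res mm",((W-o-(L@R.T))*1e3).round(1).tolist()); return R,o
for W in(A,B,(A+B)/2): R,o=fit(W)
f=lambda P:((P[:,:2]-o)@R*1e3).round(1).tolist()
print("lip top",f(onz("top",t([[248,312],[358,355]]),.036)),f(onz("side",s([[572,122],[497,185]]),.036)))
print("posts/pad",f(onz("top",t([[222,168],[190,410]]),.03)))
for q in([-103,26.5],[-37,26.5]): print(q,o+R@(np.array(q)/1e3))
print("instr",onz("top",np.array([[130,275],[340,245]])/1.5625,0).round(3))
E
```

```text
yaw -19.08899624240886 o [ 0.53514799 -0.08367821] res mm [[-0.1, -0.5], [-2.0, 1.7], [1.9, 0.1], [0.2, -1.2]]
yaw -18.76761792891177 o [ 0.53433505 -0.07679383] res mm [[-0.9, 0.9], [-0.0, -0.4], [0.6, 3.1], [0.4, -3.6]]
yaw -18.928100095310565 o [ 0.53474176 -0.08023604] res mm [[-0.5, 0.2], [-1.0, 0.6], [1.3, 1.6], [0.3, -2.4]]
lip top [[-75.0, 21.2], [-75.1, -26.1]] [[-75.7, -21.0], [-76.6, 27.5]]
posts/pad [[-15.7, 60.4], [-120.9, 25.2]]
[-103, 26.5] [ 0.44590744 -0.0217577 ]
[-37, 26.5] [ 0.50833859 -0.04316688]
instr [[0.544 0.458 0.   ]
 [0.646 0.066 0.   ]]
```

Request:
{"fn": "step_arm", "kwargs": {"targets": "-0.1 0.618 -1 0 0 0 -0.058;-0.1 0.618 -1 0 0 0 -0.058;-0.1 0.618 -1 0 0 0 -0.058;-0.1 0.618 -1 0 0 0 -0.058;-0.1 0.618 -1 0 0 0 -0.058;-0.1 0.618 -1 0 0 0 -0.058;-0.1 0.618 -1 0 0 0 -0.058;-0.1 0.618 -1 0 0 0 -0.058;-0.1 0.618 -1 0 0 0 -0.058;-0.1 0.618 -1 0 0 0 -0.058"}}

```text
clock: 0.93
eef_pos: [0.3598, 0.1234, 0.2313]
tool_rot: [0.164, 0.986, 0.0, 0.0]
ft_force: [0.9, 1.1, -0.1]
grip_width: 0.0388
grasp_force: 0.0
```

Request:
{"fn": "step_arm", "kwargs": {"targets": "-0.1 0.179 -0.294 0 0 0 0;-0.1 0.179 -0.294 0 0 0 0;-0.1 0.179 -0.294 0 0 0 0;-0.1 0.179 -0.294 0 0 0 0;-0.1 0.179 -0.294 -0.1 0 0 0;-0.1 0.179 -0.294 -0.2 0 0 0;-0.1 0.179 -0.294 -0.3 0 0 0;-0.1 0.179 -0.294 -0.32 0 0 0;-0.1 0.179 -0.294 -0.32 0 0 0;-0.1 0.179 -0.294 -0.32 0 0 0"}}

```text
clock: 1.77
eef_pos: [0.4468, -0.0215, 0.0699]
tool_rot: [0.164, 0.986, -0.0, -0.003]
ft_force: [-0.1, -1.1, 0.7]
grip_width: 0.0387
grasp_force: 0.0
```

```bash
cat > st.py <<'E'
from h import *
import sys
from scipy.spatial.transform import Rotation as Ro
th=np.radians(-18.93);R=np.array([[np.cos(th),-np.sin(th)],[np.sin(th),np.cos(th)]]);o=np.array([.53474,-.08024])
b=bot.get_obs();p=b["eef_pos"];y=Ro.from_quat(b["tool_rot"]).as_matrix()
print("clk",b["clock"],"stage xy",((p[:2]-o)@R*1e3).round(1),"z",p[2].round(4),"yaw_y",np.degrees(np.arctan2(y[1,1],y[0,1])).round(2),"want 71.07","down",y[:,2].round(3),"F stage",(b["ft_force"][:2]@R).round(2),b["ft_force"][2].round(2),"w",b["grip_width"])
print("1mm stage x in shift units",(R[:,0]*.002).round(5))
if len(sys.argv)>1:
    n=sys.argv[1]; a=cv2.resize(bot.camera("top")[155:245,205:305,::-1],None,fx=6,fy=6,interpolation=cv2.INTER_CUBIC)
    c=cv2.resize(bot.camera("side")[165:255,190:310,::-1],None,fx=6,fy=6,interpolation=cv2.INTER_CUBIC)
    cv2.imwrite(f"pics/{n}t.png",a);cv2.imwrite(f"pics/{n}s.png",c)
E
python3 st.py a
```

```text
clk 1.7667 stage xy [-102.2   27. ] z 0.0699 yaw_y 71.07 want 71.07 down [-0.006  0.    -1.   ] F stage [ 0.28 -1.02] 0.7 w 0.038668634831557115
1mm stage x in shift units [ 0.00189 -0.00065]
```

View pics/as.png

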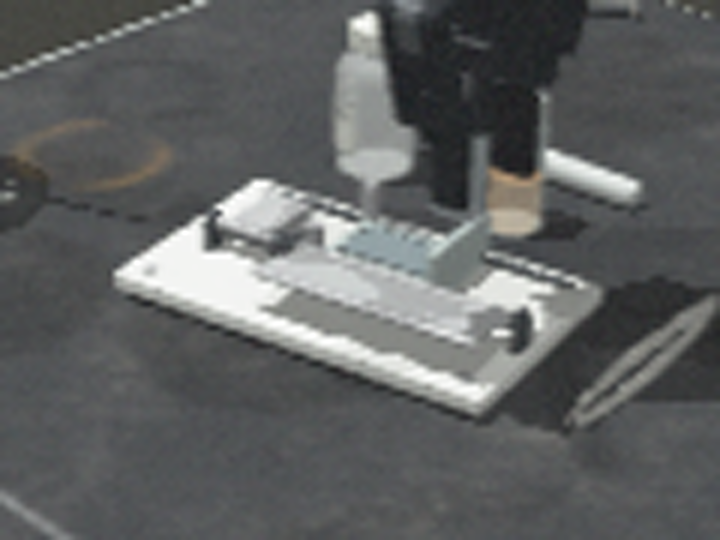

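The side view shows both fingertips above the stage at crop (455,205) and (515,170), with the clip closed and the carrier untouched. Next I'll check the tip heights by projection and take the first descent.

```bash
python3 - <<'E'
from h import *
th=np.radians(-18.93);R=np.array([[np.cos(th),-np.sin(th)],[np.sin(th),np.cos(th)]]);o=np.array([.53474,-.08024])
for y in(53,0):
  for z in(.07,.08):
    q=o+R@np.array([-.102,y/1e3]); print(y,z,(proj("side",[*q,z])-[190,165])*6)
E
```

```text
53 0.07 [[455.99623144 223.79017848]]
53 0.08 [[456.92229737 200.7252742 ]]
0 0.07 [[521.42243697 171.74750186]]
0 0.08 [[522.64832693 149.53249531]]
```

Request:
{"fn": "step_arm", "kwargs": {"targets": "-0.1 0 0 -0.02 0 0 0;-0.1 0 0 -0.04 0 0 0;-0.1 0 0 -0.06 0 0 0;-0.1 0 0 -0.06 0 0 0"}}

```text
clock: 2.2
eef_pos: [0.4504, -0.0215, 0.0428]
tool_rot: [0.164, 0.986, 0.0, 0.001]
ft_force: [0.5, -0.2, -0.2]
grip_width: 0.0386
grasp_force: 0.0
```

Request:
{"fn": "step_arm", "kwargs": {"targets": "-0.1 0 0 -0.01 0 0 0;-0.1 0 0 -0.02 0 0 0;-0.1 0 0 -0.02 0 0 0;-0.1 0 0 -0.02 0 0 0"}}

```text
clock: 2.53
eef_pos: [0.4493, -0.0216, 0.0318]
tool_rot: [0.164, 0.986, 0.0, 0.0]
ft_force: [0.3, 0.6, 0.8]
grip_width: 0.0383
grasp_force: 0.0
```

Request:
{"fn": "step_arm", "kwargs": {"targets": "-0.1 0 0 -0.004 0 0 0;-0.1 0 0 -0.008 0 0 0;-0.1 0 0 -0.008 0 0 0"}}

```text
clock: 2.78
eef_pos: [0.4496, -0.0215, 0.0274]
tool_rot: [0.164, 0.986, 0.0, 0.001]
ft_force: [-0.2, 0.2, 2.6]
grip_width: 0.0383
grasp_force: 1.2
```

Request:
{"fn": "step_arm", "kwargs": {"targets": "-0.1 0 0 -0.004 0 0 0;-0.1 0 0 -0.008 0 0 0;-0.1 0 0 -0.008 0 0 0"}}

```text
clock: 3.03
eef_pos: [0.4497, -0.0211, 0.0235]
tool_rot: [0.164, 0.986, 0.001, 0.001]
ft_force: [0.7, 3.0, 5.9]
grip_width: 0.0386
grasp_force: 2.4
```

Request:
{"fn": "step_arm", "kwargs": {"targets": "-0.1 0 0 -0.004 0 0 0;-0.1 0 0 -0.006 0 0 0;-0.1 0 0 -0.006 0 0 0;-0.1 0 0 -0.006 0 0 0"}}

```text
clock: 3.37
eef_pos: [0.4498, -0.0211, 0.0208]
tool_rot: [0.164, 0.986, 0.001, 0.001]
ft_force: [-0.1, 0.9, 5.7]
grip_width: 0.0382
grasp_force: 3.3
```

```bash
python3 st.py b
```

```text
clk 3.3667 stage xy [-99.6  28.4] z 0.0208 yaw_y 71.09 want 71.07 down [ 0.001  0.001 -1.   ] F stage [-0.41  0.86] 5.68 w 0.0381945830213779
1mm stage x in shift units [ 0.00189 -0.00065]
```

View pics/bs.png

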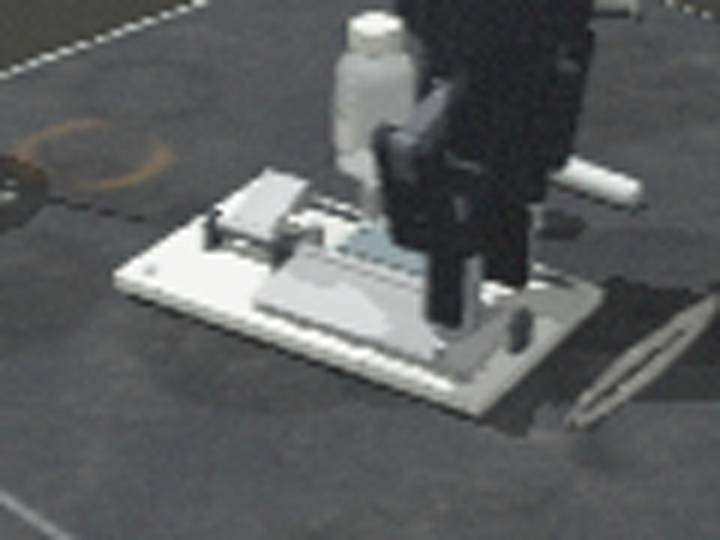

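The side view shows the thumb plate pressed at crop (445,320), with the toe raised at (265,195) and the other finger behind the lip. I'll press slightly deeper and start pushing.

Request:
{"fn": "step_arm", "kwargs": {"targets": "-0.1 0 0 -0.003 0 0 0;-0.1 0.006 -0.004 -0.003 0 0 0;-0.1 0.013 -0.007 -0.003 0 0 0;-0.1 0.02 -0.01 -0.003 0 0 0;-0.1 0.026 -0.012 -0.003 0 0 0;-0.1 0.032 -0.014 -0.003 0 0 0;-0.1 0.037 -0.016 -0.003 0 0 0;-0.1 0.037 -0.016 -0.003 0 0 0"}}

```text
clock: 4.13
eef_pos: [0.4651, -0.0271, 0.0196]
tool_rot: [0.163, 0.987, 0.002, -0.003]
ft_force: [-8.6, 7.6, 18.2]
grip_width: 0.0384
grasp_force: 9.4
```

```bash
python3 st.py c
```

```text
clk 4.1333 stage xy [-83.1  27.7] z 0.0196 yaw_y 71.19 want 71.07 down [-0.004  0.006 -1.   ] F stage [-10.56   4.42] 18.17 w 0.0384139232212532
1mm stage x in shift units [ 0.00189 -0.00065]
```

View pics/ct.png

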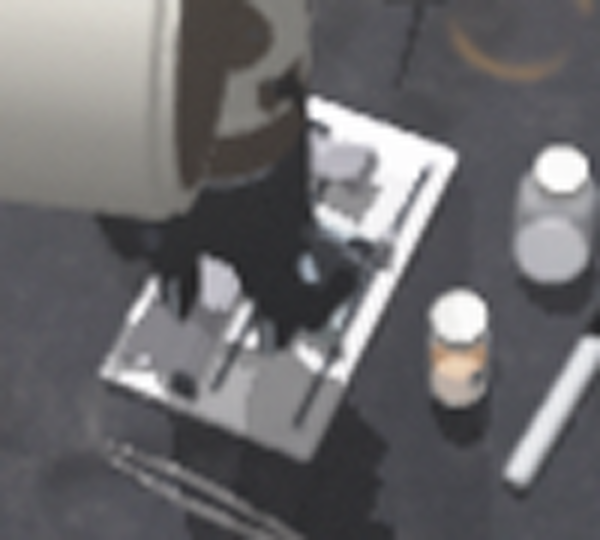

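The top view shows the pusher behind the lip and the other finger on the plate. Fz of 18 N means the clip is on its stop, so I'll ease up 1 mm and keep pushing.

Request:
{"fn": "step_arm", "kwargs": {"targets": "-0.1 0 0 0.002 0 0 0;-0.1 0.008 -0.003 0.002 0 0 0;-0.1 0.016 -0.006 0.002 0 0 0;-0.1 0.024 -0.009 0.002 0 0 0;-0.1 0.032 -0.011 0.002 0 0 0;-0.1 0.04 -0.014 0.002 0 0 0;-0.1 0.048 -0.017 0.002 0 0 0;-0.1 0.056 -0.02 0.002 0 0 0;-0.1 0.064 -0.022 0.002 0 0 0;-0.1 0.064 -0.022 0.002 0 0 0"}}

```text
clock: 5.07
eef_pos: [0.4977, -0.0391, 0.0202]
tool_rot: [0.164, 0.986, 0.001, -0.002]
ft_force: [-4.5, 3.9, 10.9]
grip_width: 0.0384
grasp_force: 6.3
```

```bash
python3 st.py
```

```text
clk 5.0667 stage xy [-48.4  26.9] z 0.0202 yaw_y 71.15 want 71.07 down [-0.004  0.003 -1.   ] F stage [-5.55  2.19] 10.91 w 0.0383906592913465
1mm stage x in shift units [ 0.00189 -0.00065]
```

Moving freely. Now I'll go the last ~11 mm slowly.

Request:
{"fn": "step_arm", "kwargs": {"targets": "-0.1 0.004 -0.001 0 0 0 0;-0.1 0.008 -0.003 0 0 0 0;-0.1 0.012 -0.004 0 0 0 0;-0.1 0.016 -0.005 0 0 0 0;-0.1 0.016 -0.005 0 0 0 0"}}

```text
clock: 5.48
eef_pos: [0.505, -0.0414, 0.0201]
tool_rot: [0.164, 0.987, 0.001, -0.003]
ft_force: [-7.0, 6.0, 12.8]
grip_width: 0.0382
grasp_force: 6.7
```

Request:
{"fn": "step_arm", "kwargs": {"targets": "-0.1 0.002 -0.001 0 0 0 0;-0.1 0.004 -0.001 0 0 0 0;-0.1 0.004 -0.001 0 0 0 0"}}

```text
clock: 5.73
eef_pos: [0.5052, -0.0414, 0.02]
tool_rot: [0.164, 0.987, 0.002, -0.004]
ft_force: [-10.5, 6.3, 16.8]
grip_width: 0.0383
grasp_force: 8.6
```

```bash
python3 st.py d
```

```text
clk 5.7333 stage xy [-40.6  27.2] z 0.02 yaw_y 71.17 want 71.07 down [-0.008  0.005 -1.   ] F stage [-11.97   2.52] 16.81 w 0.03827954105315808
1mm stage x in shift units [ 0.00189 -0.00065]
```

View pics/dt.png

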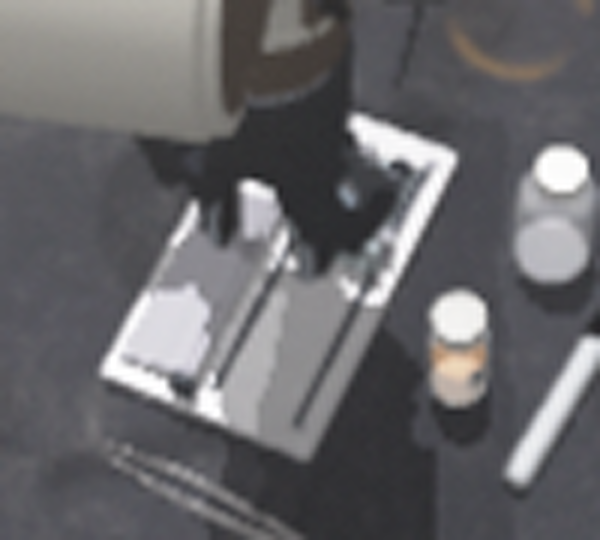

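The tool has almost stalled close to home: the finger pair is at crop (320,265), behind the lip. I'll push a bit more to confirm it's seated against both posts.

Request:
{"fn": "step_arm", "kwargs": {"targets": "-0.1 0.002 -0.001 0.001 0 0 0;-0.1 0.004 -0.001 0.001 0 0 0;-0.1 0.006 -0.002 0.001 0 0 0;-0.1 0.006 -0.002 0.001 0 0 0;-0.1 0.006 -0.002 0.001 0 0 0"}}

```text
clock: 6.25
eef_pos: [0.5095, -0.0431, 0.0203]
tool_rot: [0.164, 0.986, 0.001, -0.003]
ft_force: [-6.8, 4.9, 11.0]
grip_width: 0.0385
grasp_force: 6.2
```

```bash
python3 st.py
```

```text
clk 6.25 stage xy [-36.  27.] z 0.0203 yaw_y 71.14 want 71.07 down [-0.006  0.003 -1.   ] F stage [-8.04  2.44] 10.99 w 0.03853125091706759
1mm stage x in shift units [ 0.00189 -0.00065]
```

That was stick-slip, so I'll continue.

Request:
{"fn": "step_arm", "kwargs": {"targets": "-0.1 0.002 -0.001 0.001 0 0 0;-0.1 0.004 -0.001 0.001 0 0 0;-0.1 0.004 -0.001 0.001 0 0 0;-0.1 0.004 -0.001 0.001 0 0 0"}}

```text
clock: 6.58
eef_pos: [0.5095, -0.0431, 0.0203]
tool_rot: [0.164, 0.986, 0.001, -0.005]
ft_force: [-9.4, 5.9, 13.3]
grip_width: 0.0385
grasp_force: 7.6
```

Request:
{"fn": "step_arm", "kwargs": {"targets": "-0.1 0.002 -0.001 0 0 0 0;-0.1 0.004 -0.001 0 0 0 0;-0.1 0.004 -0.001 0 0 0 0;-0.1 0.004 -0.001 0 0 0 0"}}

```text
clock: 6.92
eef_pos: [0.5095, -0.0431, 0.0203]
tool_rot: [0.164, 0.986, 0.001, -0.007]
ft_force: [-14.7, 7.0, 17.2]
grip_width: 0.0384
grasp_force: 10.2
```

```bash
python3 st.py
```

```text
clk 6.9167 stage xy [-35.9  27. ] z 0.0203 yaw_y 71.15 want 71.07 down [-0.013  0.005 -1.   ] F stage [-16.16   1.84] 17.2 w 0.0383902270379865
1mm stage x in shift units [ 0.00189 -0.00065]
```

Request:
{"fn": "step_arm", "kwargs": {"targets": "-0.1 0 0 0.001 0 0 0;-0.1 0.002 -0.001 0.002 0 0 0;-0.1 0.004 -0.001 0.003 0 0 0;-0.1 0.004 -0.001 0.003 0 0 0;-0.1 0.004 -0.001 0.003 0 0 0"}}

```text
clock: 7.33
eef_pos: [0.5096, -0.0431, 0.0204]
tool_rot: [0.164, 0.986, 0.002, -0.009]
ft_force: [-15.6, 7.9, 12.1]
grip_width: 0.0386
grasp_force: 11.5
```

```bash
python3 st.py
```

```text
clk 7.3333 stage xy [-35.8  26.9] z 0.0204 yaw_y 71.13 want 71.07 down [-0.017  0.006 -1.   ] F stage [-17.35   2.42] 12.1 w 0.03856111694552142
1mm stage x in shift units [ 0.00189 -0.00065]
```

It's stalled with Fx greater than Fz at the expected home position, so the lip is on the posts. I'll back off with the clip still held down, then look.

Request:
{"fn": "step_arm", "kwargs": {"targets": "-0.1 -0.006 0.002 -0.001 0 0 0;-0.1 -0.012 0.004 -0.002 0 0 0;-0.1 -0.018 0.006 -0.002 0 0 0;-0.1 -0.024 0.008 -0.002 0 0 0;-0.1 -0.028 0.01 -0.002 0 0 0;-0.1 -0.028 0.01 -0.002 0 0 0"}}

```text
clock: 7.83
eef_pos: [0.507, -0.0418, 0.0227]
tool_rot: [0.165, 0.986, -0.0, 0.003]
ft_force: [3.3, 0.3, 6.3]
grip_width: 0.0385
grasp_force: 2.9
```

```bash
python3 st.py
```

```text
clk 7.8333 stage xy [-38.7  27.4] z 0.0227 yaw_y 71.05 want 71.07 down [ 0.006 -0.002 -1.   ] F stage [2.99 1.35] 6.33 w 0.03846845743188436
1mm stage x in shift units [ 0.00189 -0.00065]
```

Request:
{"fn": "step_arm", "kwargs": {"targets": "-0.1 -0.004 0.001 0.004 0 0 0;-0.1 -0.006 0.002 0.01 0 0 0;-0.1 -0.008 0.003 0.018 0 0 0;-0.1 -0.008 0.003 0.03 0 0 0;-0.1 -0.008 0.003 0.08 0 0 0;-0.1 -0.05 0.03 0.15 0 0 0;-0.1 -0.12 0.1 0.2 0 0 0;-0.1 -0.2 0.18 0.25 0 0 0;-0.1 -0.25 0.26 0.3 0 0 0;-0.1 -0.28 0.33 0.3 0 0 0"}}

```text
clock: 8.67
eef_pos: [0.3824, 0.0908, 0.1627]
tool_rot: [0.166, 0.986, -0.0, 0.0]
ft_force: [-0.2, 1.2, 0.8]
grip_width: 0.0387
grasp_force: 0.0
```

```bash
python3 st.py e; python3 - <<'E'
import cv2,numpy as np
a=cv2.imread("pics/et.png");b=cv2.imread("pics/es.png")
h=300; cv2.imwrite("pics/e.png",np.hstack([cv2.resize(a,(380,342)),cv2.resize(b,(420,342))]))
E
```

```text
clk 8.6667 stage xy [-199.6  112.4] z 0.1627 yaw_y 70.93 want 71.07 down [ 0.001 -0.    -1.   ] F stage [-0.59  1.11] 0.79 w 0.03865891128049897
1mm stage x in shift units [ 0.00189 -0.00065]
```

View pics/e.png

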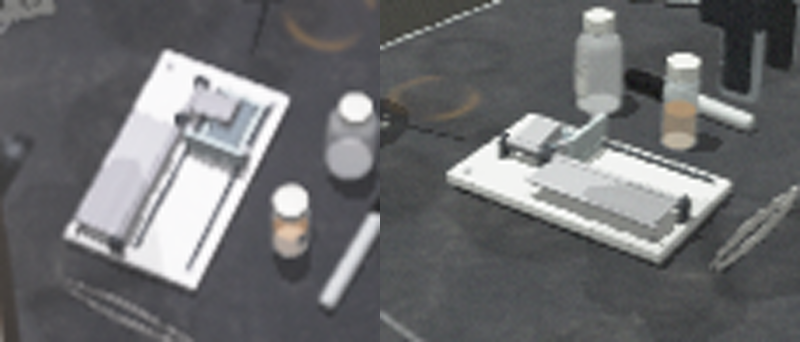

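The carrier sits under the toe, which rests on it, and the bystanders are unmoved. I'll do one close measurement of the lip.

```bash
python3 - <<'E'
from h import *
im=bot.camera("top")[:,:,::-1]; x0,y0=230,160
c=cv2.resize(im[y0:y0+50,x0:x0+60],None,fx=12,fy=12,interpolation=cv2.INTER_CUBIC)
th=np.radians(-18.93);R=np.array([[np.cos(th),-np.sin(th)],[np.sin(th),np.cos(th)]]);o=np.array([.53474,-.08024])
# expected rear top edge at home (red) and 3 mm short (blue), drawn outside the lip as ticks
for x,col in((-26,(0,0,255)),(-29,(255,0,0))):
  for ys in((24,32),(-24,-32)):
    q=[[*(o+R@(np.array([x,y])/1e3)),.036] for y in ys]
    p=(proj("top",q)-[x0,y0]+.5)*12; cv2.line(c,tuple(map(int,p[0])),tuple(map(int,p[1])),col,1)
cv2.imwrite("pics/f.png",c)
E
```

```text
(no output)
```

View pics/f.png

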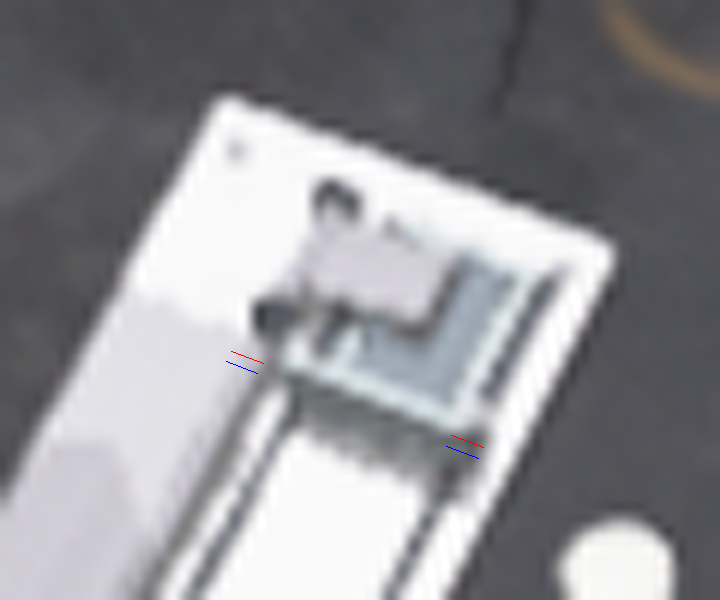

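The rear top edge of the lip runs from (270,362) to (472,440), on the red home ticks at both ends. The carrier is square against both posts, with the toe resting on it.

```bash
python3 -c "
from workcell import bot
print(bot.job_done())"
```

```text
the job is handed in; nothing more can be done
None
```

The carrier is home against both stop posts with the clip closed on it, the robot touches nothing, nothing around the stage looks moved, and the job was handed in at about 9 s; no verdict came back.

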